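# Widen the pan-lid rack by one hole

## Task

Of the two small telescoping racks on the worktop, widen the pan-lid rack, the one with the bent wire hoops: press in the sprung button on the near side of its sliding sleeve, slide the sleeve one hole away from the fixed hoop, and let go so that the button pops fully out in that next hole. Leave the sleeve of the other rack, with the solid plates, where it is.

Things in the scene. Friction and masses are not known exactly. Their poses are not given: they have to be found in the camera images.
- lid_rack: Fixed pan-lid rack: square aluminium tube 200 long, 26 deep, 34 high, axis 55 up; wire hoop (88 wide, top at 118) fixed at its -y end, another on the grey sliding sleeve. Origin: on the worktop under mid-tube. y: along the tube from fixed hoop to free end; x: from the near (button) side to the far; z up. Holes 22 across, joined by a slot, in the near wall at y = -30, 10, 50.
- lid_grip (a point): Centre of the lid rack's sleeve on the tube axis, 55 up, moving with it; axes as the rack's. Sleeve 52 long (y), 36 deep (x), 44 high; its hoop stands 45 to -y. Round button, 18 across, mid near (-x) face: flat face at x = -30 when out, -20 pressed. Can be pinched from above, one finger on the button, one on the far face (48 wide, 38 when pressed), carried along y while pinched, then let go.
- lid_sleeve (a joint): Lid rack's sleeve along the rack's +y, m: 0 at the start in the first hole (narrowest), 0.040 next hole, 0.080 last. About 6 mm play either way when locked; about 1 N friction when unlocked. Let go within 6 mm of a hole's value, the button pops out into it; elsewhere it stays in until the sleeve reaches a hole.
- lid_button (a joint): Travel of the lid rack's button, m: 0 fully out (locked in a hole), 0.010 fully pressed in; free to slide beyond about 0.006. Spring 2.4 N at 0 to 6.4 N fully pressed.
- board_rack: The other rack, fixed to the worktop: same tube, sleeve and button, but with flat solid plates (88 wide, top at 108) in place of the wire hoops. Origin and axes as for the lid rack. The two racks stand side by side and may change places.
- board_sleeve (a joint): Slide of the other rack's sleeve, m; 0 at the start, to be left there.

How it is judged:
By the outcome, as a careful person would: the job done as asked, in the order asked, and still so for the second after the job is handed in, with the robot touching nothing.
It also fails if it takes over 32 s, if anything falls off the work surface, if the arm or the gripper's body presses on something with over 40 N, if the wrist force passes 120 N, or if a joint passes its speed limit or range.

## Robot

A 7-joint arm with a two-finger parallel gripper is mounted at the origin on a cart in front of the work surface, level with it; the furniture and walls round the work are solid. World frame = base frame: x ahead of the robot, y to its left, z up, the work surface at z = 0. Lengths are in m, angles in rad, forces in N, time in s.
With the tool pointing down it reaches from about 0.4 to 0.85 m from the base axis. Payload 4.4 kg.
Tool frame: the origin (TCP) lies midway between the tips of the shut fingers; the grasp point (between the pads) lies 19 mm behind it; z points along the fingers, y is the line along which they close (so a half turn about z gives the same grasp; the last joint's range is limited). The gripper opens to 94 mm and grips with 3 to 60 N. Pads are 16 mm wide; open, the fingers measure 119 mm over their backs; the gripper's body (75 mm by 177 mm) begins 78 mm behind the grasp point.
Start: joints at [1.24, 0.628, 0.038, 1.517, -0.027, 0.996, -0.02], TCP at [0.17, -0.627, 0.179] pointing down, gripper open.
Joint ranges: [-3.06, 3.06], [-0.37, 2.12], [-1.25, 1.32], [0.18, 2.47], [-1.1, 4.24], [0.23, 1.98], [-2.94, 2.94]. Speed limits (rad/s): [2.57, 2.57, 3.14, 3.14, 3.14, 3.14, 3.14].

## Interface

Orientations are given as [roll, pitch, yaw] about the fixed x, y, z axes, in that order (R = Rz(yaw) Ry(pitch) Rx(roll)).
In Python, from bench import bot, viewer, spotter gives the robot as it stands.
- The arm moves only by the shell command python3 -m creep 'ROWS' [FORCE]. ROWS is JSON, a list of rows, each a list of 3 entries, a list of its own where there are three numbers: the shift along the tool's x, y, z in mm, then the turn about the tool's z in degrees, then the closure, from 0 (fully open) to 1 (shut). In form: [[[tx, ty, tz], roll, fingers], ...]. A call has 1 to 12 rows; each row shifts and turns the commanded pose from where the row before left it, along the tool's axes as they then stand; what a row does not reach is not made up. A row lasts 1/8 s, in which the tool goes at most 62.5 mm and 10.7 degrees, less where a joint would pass 70% of its speed; a pose out of reach is approached as far as the arm can. A call with a gripper value outside its range is refused whole. The fingers move at their own pace and stop on an object; FORCE is the grip in N (left out, the last holds). Time passes only in rows, so rows that do not move let the fingers close. It gives the time, the measured TCP pose, the force, the opening and the grip force at its end, in the units of the state.
- bot.get_state(): the state, without advancing time (a new reading comes with each control period).
- viewer.get_image(name): name is "scene" or "top" or "wrist"; returns the picture (400x640x3 uint8, red, green, blue); there is no depth.
- viewer.camera_info(name): a dict with "fx", "fy", "cx", "cy" (pixels), "distortion" ([k1, k2, p1, p2, k3] as OpenCV has them; the pictures are not rectified), "pose" (4x4, takes a point from camera to world coordinates). Camera axes: x right, y down, z forward; pixel columns grow to the right and rows downward; lengths in m; the calibration is good to about 2 mm. A picture is of the moment at which its call begins: read the wrist's pose just before it. camera_info takes no time and is no camera call; for the wrist camera it gives the pose at the moment of the call.
- bot.finish_job(): hands the job in; it is judged then, once.
Trained networks look in the newest picture that a camera, given by its name, has taken for a name from the list of things; names that differ only in an ending like _2 or _b are one class to them, and where a whole thing is asked for, a point or a joint stands for the part that bears it (a point fixed in the world has none). Each returns a list of dicts, best first, with "confidence" (0 to 1); they miss things now and then, are a little off and sometimes report something else, mostly with a low value. They report only what shows in the picture. A call takes as long as a camera call.
- spotter.cut_out(camera, target): "region" (400x640 bool, what is visible of it) and "extent" ([centre column, centre row, width, height] in pixels, round what is visible of it).
The state is a dict: "time_s": time; "qpos": joint angles; "joint_vel": joint speeds; "effort": joint torques, N m; "position": TCP position; "orientation": TCP orientation; "force": force on the tool from outside, world axes, zero at the start; "moment": the same for the moment, N m; "opening": finger opening in m; "finger_force": force on a finger pad.
Only numpy, scipy, OpenCV 4.12 (cv2) and the standard library are available. Lean on these libraries where they do the work, as an engineer would, in place of code of your own. Each camera call takes 0.05 s, during which the arm holds its last target. There are 200 camera calls.

## Working session

There is one attempt and no reset: what is moved stays moved. The work goes in short steps, Python scripts to look and compute and a shell command to move; the robot and the scene stay as the last step left them, time stands still between calls to the robot, and variables do not carry over. Pictures are saved under pics/ and viewed, at most 10 in all, crops included, and the job is handed in when it is done.

```bash
mkdir -p pics
cat > h.py <<'E'
import numpy as np, cv2
from bench import bot, viewer, spotter
def cam(n):
    i=viewer.camera_info(n);K=np.array([[i['fx'],0,i['cx']],[0,i['fy'],i['cy']],[0,0,1.]])
    return K,np.array(i['distortion'],float),np.array(i['pose'])
def save(n,f):
    im=viewer.get_image(n);cv2.imwrite('pics/'+f,im[:,:,::-1]);return im
def ray(n,uv,z,c=None):
    K,d,T=c or cam(n);p=cv2.undistortPoints(np.array(uv,float).reshape(-1,1,2),K,d).reshape(-1,2)
    r=np.c_[p,np.ones(len(p))]@T[:3,:3].T;o=T[:3,3];return o+r*((z-o[2])/r[:,2])[:,None]
def proj(n,P,c=None):
    K,d,T=c or cam(n);R=T[:3,:3].T
    return cv2.projectPoints(np.array(P,float),cv2.Rodrigues(R)[0],-R@T[:3,3],K,d)[0].reshape(-1,2)
E
python3 - <<'E'
from h import *
a=save('top','t1.png')
for t in ['lid_rack','lid_grip','lid_button','board_rack']:
    for r in spotter.cut_out('top',t)[:2]: print('top',t,r['confidence'],np.round(r['extent']), ray('top',r['extent'][:2],0.055).round(3))
b=save('scene','s1.png')
for t in ['lid_rack','lid_grip','lid_button','board_rack']:
    for r in spotter.cut_out('scene',t)[:2]: print('sc',t,r['confidence'],np.round(r['extent']), ray('scene',r['extent'][:2],0.055).round(3))
cv2.imwrite('pics/a.png',cv2.resize(np.vstack([a,b])[:,:,::-1],(480,600)))
print(cam('top')[2].round(3),cam('scene')[2].round(3),bot.get_state())
E
```

```text
top lid_rack 0.7 [220. 209. 105.  59.] [[0.443 0.196 0.055]]
top lid_grip 0.9 [237. 215.  40.  45.] [[0.43  0.157 0.055]]
top board_rack 0.78 [386. 206. 102.  72.] [[ 0.453 -0.184  0.055]]
sc lid_rack 0.56 [268. 175.  67.  70.] [[0.426 0.155 0.055]]
sc lid_grip 0.89 [276. 169.  36.  20.] [[0.456 0.164 0.055]]
sc board_rack 0.9 [375. 257.  84. 105.] [[ 0.445 -0.202  0.055]]
[[ 0.005 -0.997  0.081  0.398]
 [-0.999 -0.008 -0.035  0.002]
 [ 0.036 -0.081 -0.996  0.907]
 [ 0.     0.     0.     1.   ]] [[ 0.768 -0.447  0.458  0.08 ]
 [-0.64  -0.512  0.574 -0.5  ]
 [-0.022 -0.734 -0.679  0.647]
 [ 0.     0.     0.     1.   ]] {'time_s': 0.5, 'qpos': array([ 1.24016289,  0.62845853,  0.03851913,  1.51742628, -0.02700943,
        0.99628221, -0.02002527]), 'joint_vel': array([ 1.95502722e-03, -1.11232551e-03,  1.27954277e-03, -5.80325542e-06,
       -1.25809562e-03, -1.06605701e-03, -7.66910919e-04]), 'effort': array([-5.85109774e-04, -5.49132979e+01,  1.14180643e+00, -1.86774087e+01,
       -5.23356150e-02,  1.67232397e-02,  5.17886303e-05]), 'position': array([ 0.17015414, -0.62732999,  0.17923238]), 'orientation': array([-3.14153656e+00, -2.88244863e-05,  2.64761963e-01]), 'force': array([ 0.28504355, -0.21270191,  0.15294712]), 'moment': array([ 0.00278904, -0.01220744,  0.03165323]), 'finger_force': 0.0, 'opening': 0.09388895749098451}
```

View pics/t1.png

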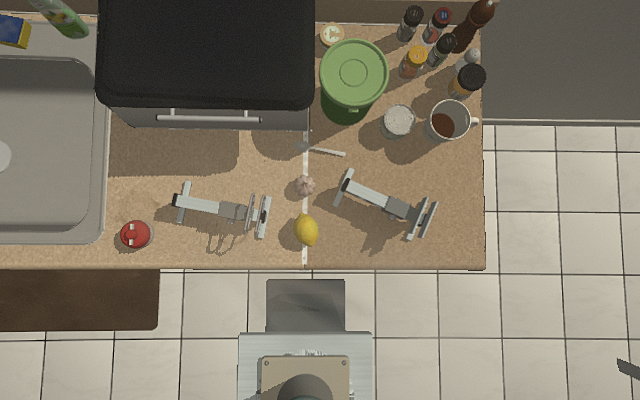

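View pics/s1.png

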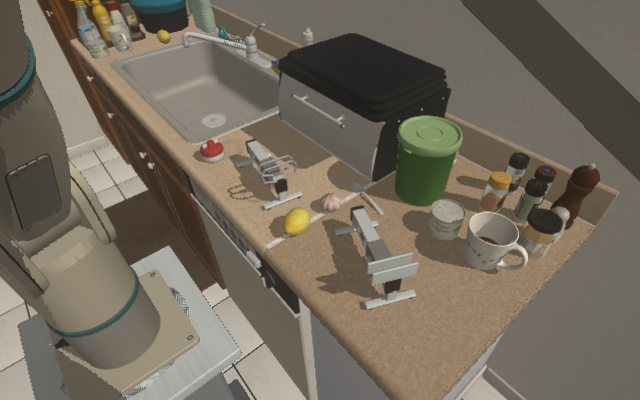

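```bash
cat > fit.py <<'E'
from h import *
def W(x,y,a,P):
    c,s=np.cos(a),np.sin(a);P=np.array(P,float)
    return np.c_[x+c*P[:,0]-s*P[:,1],y+s*P[:,0]+c*P[:,1],P[:,2]]
# features rack coords
def sleevebox(q=0):
    return [[sx*.018,-.03+q+sy*.026,z] for z in(.033,.077) for sx,sy in((-1,-1),(1,-1),(1,1),(-1,1))]
def tubebox():
    return [[sx*.013,sy*.1,z] for z in(.038,.072) for sx,sy in((-1,-1),(1,-1),(1,1),(-1,1))]
def draw(im,uv,o,s,col):
    h=cv2.convexHull(((uv-o+.5)*s).astype(np.float32)).astype(int);cv2.polylines(im,[h],True,col,1)
E
python3 - <<'E'
from fit import *
from scipy.optimize import minimize
im=cv2.imread('pics/t1.png');c=cam('top')
R={}
for t in ['lid_grip','lid_rack']:
    R[t]=spotter.cut_out('top',t)[0]['region']
# fit: free-end top edge & sleeve box
m=R['lid_rack'];ys,xs=np.nonzero(m);print(xs.min(),xs.max(),ys.min(),ys.max())
ys,xs=np.nonzero(R['lid_grip']);print(xs.min(),xs.max())
# initial guess from hand points: free end top centre, sleeve top centre
e=ray('top',[[174,200]],.072,c)[0];s=ray('top',[[234,211]],.077,c)[0]
d=e-s;print(e,s,np.hypot(*d[:2]))
a=np.arctan2(-d[0],d[1]);o=s[:2]+.03*np.array([-np.sin(a),np.cos(a)]);print(o,a)
o0=np.array([150,160]);S=6
v=cv2.resize(im[160:250,150:280],None,fx=S,fy=S,interpolation=cv2.INTER_CUBIC)
draw(v,proj('top',W(*o,a,sleevebox()),c),o0,S,(0,0,255));draw(v,proj('top',W(*o,a,tubebox()),c),o0,S,(0,255,0))
cv2.imwrite('pics/c1.png',v)
E
```

```text
171 270 181 238
218 254
[0.46100566 0.29350924 0.072     ] [0.43727015 0.160439   0.077     ] 0.13517049480940008
[0.44253805 0.18997287] -0.17651200773297582
```

View pics/c1.png

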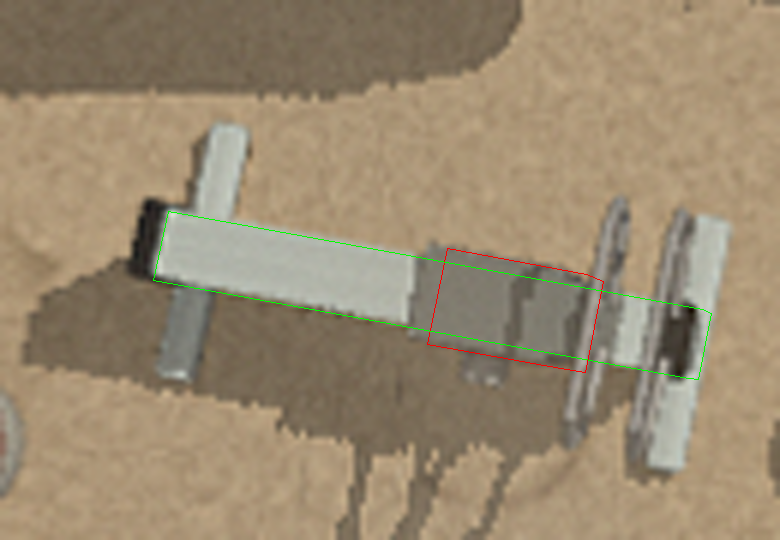

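The left rack (wire hoops) is the lid rack. Its sleeve sits at about px (234,212) and its button faces the robot at about (231,222). The true sleeve is about 5 mm further toward the free end than my overlay.

```bash
python3 -m creep '[[[43,-31,-5],0,0],[[43,-31,-5],0,0],[[43,-31,-5],0,0],[[43,-31,-5],0,0],[[43,-31,-5],0,0],[[43,-31,-5],0,0],[[43,-31,-5],0,0],[[43,-31,-5],0,0]]' 20
python3 -m creep '[[[13,-50,0],0,0],[[13,-50,0],0,0],[[13,-50,0],0,0],[[13,-50,0],0,0],[[13,-50,0],0,0],[[13,-50,0],0,0],[[13,-50,0],0,0],[[13,-50,0],0,0],[[13,-50,0],0,0]]'
python3 -m creep '[[[0,0,0],-9.2,0],[[0,0,0],-9.2,0],[[0,0,0],-9.2,0],[[0,0,0],-9.2,0],[[0,0,0],-9.2,0],[[0,0,0],-9.2,0],[[0,0,0],-9.2,0],[[0,0,0],0,0]]'
python3 - <<'E'
from fit import *
c=cam('wrist');im=save('wrist','w1.png')
for t in ['lid_grip','lid_rack']:
    for r in spotter.cut_out('wrist',t)[:1]: print(t,r['confidence'],np.round(r['extent']))
v=cv2.imread('pics/w1.png');a=-.1765
o=np.array([.4425,.190])+.0055*np.array([-np.sin(a),np.cos(a)]);print(o)
draw(v,proj('wrist',W(*o,a,sleevebox()),c),0,1,(0,0,255));draw(v,proj('wrist',W(*o,a,tubebox()),c),0,1,(0,255,0))
draw(v,proj('wrist',W(*o,a,[[-.03,-.03+.009*np.cos(k),.055+.009*np.sin(k)] for k in np.arange(0,6.3,.3)]),c),0,1,(255,0,0))
cv2.imwrite('pics/w1o.png',v);print(c[2].round(3))
E
```

```text
time_s: 1.6
position: [0.4383, -0.2967, 0.2198]
orientation: [3.141, -0.001, 0.265]
force: [0.3, -0.4, -0.4]
opening: 0.094
finger_force: 0.0
time_s: 2.72
position: [0.4325, 0.1686, 0.2196]
orientation: [3.142, -0.001, 0.265]
force: [0.6, 0.2, -0.1]
opening: 0.094
finger_force: 0.0
time_s: 3.72
position: [0.4325, 0.1669, 0.2194]
orientation: [3.141, -0.0, 1.387]
force: [-0.5, 0.1, 0.3]
opening: 0.0942
finger_force: 0.0
lid_grip 0.83 [325. 194.  87.  84.]
lid_rack 0.62 [326. 153.  88. 206.]
[0.44346572 0.19541455]
[[ 0.983 -0.176 -0.052  0.448]
 [-0.183 -0.942 -0.28   0.249]
 [ 0.     0.285 -0.959  0.425]
 [ 0.     0.     0.     1.   ]]
```

View pics/w1o.png

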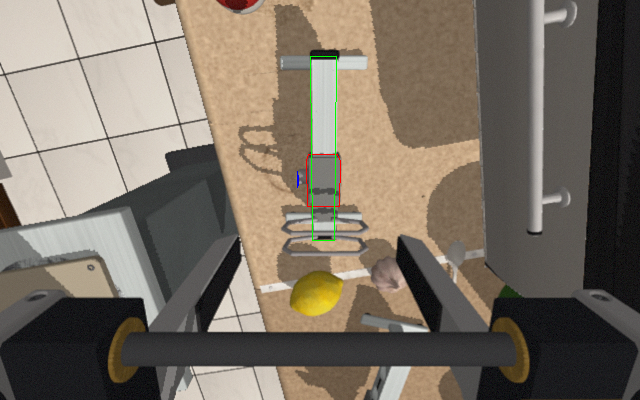

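```bash
python3 -m creep '[[[0,5,30],-0.4,0],[[0,0,40],0,0],[[0,0,40],0,0],[[0,0,35],0,0],[[0,0,25],0,0],[[0,0,13],0,0],[[0,0,0],0,0]]' 20
python3 -m creep '[[[0,0,0],0,1],[[0,0,0],0,1],[[0,0,0],0,1],[[0,0,0],0,1],[[0,0,0],0,1],[[0,0,0],0,1],[[0,0,0],0,1],[[0,0,0],0,1]]' 20
```

```text
time_s: 4.75
position: [0.4371, 0.1661, 0.0359]
orientation: [-3.141, 0.001, 1.395]
force: [-0.2, -0.5, -0.3]
opening: 0.0939
finger_force: 0.0
time_s: 5.75
position: [0.4384, 0.166, 0.0363]
orientation: [3.14, -0.001, 1.395]
force: [3.0, -0.6, -1.9]
opening: 0.0376
finger_force: 20.0
```

Opening is 38 mm, so the button is pressed. Now I'll carry the sleeve 40 mm along the tube.

```bash
python3 -m creep '[[[5,0,0],0,1],[[7,0,0],0,1],[[8,0,0],0,1],[[8,0,0],0,1],[[7,0,0],0,1],[[5,0,0],0,1],[[0,0,0],0,1],[[0,0,0],0,1]]'
python3 - <<'E'
from fit import *
c=cam('wrist');save('wrist','w2.png');a=-.1765;o=[.44347,.19541]
for r in spotter.cut_out('wrist','lid_grip')[:1]: print(r['confidence'],np.round(r['extent']))
v=cv2.imread('pics/w2.png')
draw(v,proj('wrist',W(*o,a,sleevebox(.04)),c),0,1,(0,0,255));draw(v,proj('wrist',W(*o,a,tubebox()),c),0,1,(0,255,0))
cv2.imwrite('pics/w2o.png',v)
E
```

```text
time_s: 6.75
position: [0.4458, 0.2067, 0.0363]
orientation: [3.14, -0.002, 1.396]
force: [5.6, 0.2, -4.5]
opening: 0.0371
finger_force: 20.0
0.92 [322. 288. 115. 191.]
```

View pics/w2o.png

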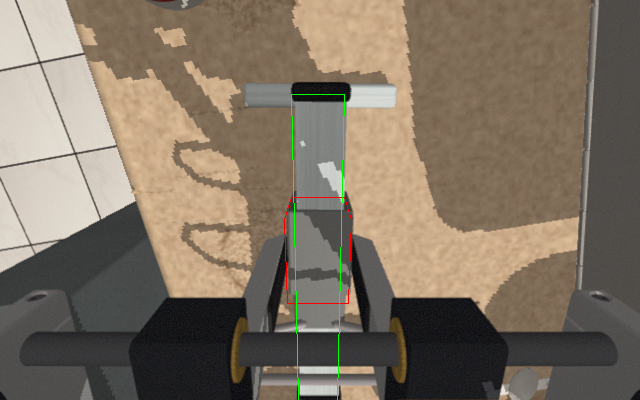

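Run:
```python
from fit import *
c=cam('wrist');a=-.1765;o=[.44347,.19541]
for q in(.034,.037,.04,.043): print(q,proj('wrist',W(*o,a,[[0,-.004+q,.077],[0,.1,.072],[0,.1,.038]]),c).round(1).tolist())
g=cv2.imread('pics/w2.png',0);print(g[195:220,308:318].mean(1).round().tolist());print(g[78:108,310:330].mean(1).round().tolist())
```

```text
0.034 [[317.5, 229.3], [317.6, 94.3], [317.6, 96.0]]
0.037 [[317.5, 224.1], [317.6, 94.3], [317.6, 96.0]]
0.04 [[317.5, 218.9], [317.6, 94.3], [317.6, 96.0]]
0.043 [[317.5, 213.6], [317.6, 94.3], [317.6, 96.0]]
[127.0, 126.0, 126.0, 126.0, 126.0, 126.0, 126.0, 125.0, 126.0, 126.0, 126.0, 126.0, 126.0, 122.0, 99.0, 67.0, 72.0, 75.0, 77.0, 77.0, 77.0, 81.0, 86.0, 86.0, 91.0]
[110.0, 110.0, 112.0, 102.0, 32.0, 11.0, 15.0, 17.0, 19.0, 20.0, 22.0, 20.0, 19.0, 20.0, 17.0, 18.0, 19.0, 16.0, 15.0, 15.0, 13.0, 13.0, 14.0, 56.0, 112.0, 133.0, 133.0, 132.0, 132.0, 132.0]
```

Run:
```python
from fit import *
c2=cam('wrist');T=np.array([[.983,-.176,-.052,.448],[-.183,-.942,-.28,.249],[0,.285,-.959,.425],[0,0,0,1]])
c1=(c2[0],c2[1],T);u=np.array([.1756,.9845])
g=cv2.imread('pics/w1.png',0);print(g[45:65,318:330].mean(1).round().tolist());print(g[145:165,318:330].mean(1).round().tolist());print(g[195:215,318:330].mean(1).round().tolist())
gt=cv2.imread('pics/t1.png',0)
def L(c,u1,r1,r2):
    return [(ray('wrist',[[u1,r]],z,c)[0][:2]-[.44347,.19541])@u for r,z in((r1,.072),(r2,.077))]
print(L(c2,318,101.2,209.2))
for r1,r2 in((58,153),(59,154),(60,155)): print(L(c1,324,r1,r2))
```

```text
[154.0, 154.0, 152.0, 135.0, 100.0, 32.0, 19.0, 29.0, 29.0, 29.0, 27.0, 24.0, 22.0, 30.0, 102.0, 208.0, 209.0, 207.0, 206.0, 207.0]
[204.0, 203.0, 203.0, 203.0, 203.0, 203.0, 203.0, 199.0, 174.0, 145.0, 127.0, 115.0, 88.0, 116.0, 124.0, 122.0, 123.0, 123.0, 124.0, 123.0]
[123.0, 124.0, 123.0, 123.0, 122.0, 122.0, 122.0, 122.0, 122.0, 123.0, 123.0, 121.0, 111.0, 88.0, 76.0, 75.0, 74.0, 82.0, 103.0, 120.0]
[np.float64(0.09670848561128322), np.float64(0.04150479458009707)]
[np.float64(0.09779719174143163), np.float64(0.00305730025443262)]
[np.float64(0.09686805471341935), np.float64(0.0019837373970753684)]
[np.float64(0.09593743186713555), np.float64(0.0009082943990600848)]
```

Tool travel was 41.3 mm and the image gives 40–43 mm, so I'll back off 1.5 mm and release.

```bash
python3 -m creep '[[[-1.5,0,0],0,1],[[0,0,0],0,1],[[0,0,0],0,1],[[0,0,0],0,0],[[0,0,0],0,0],[[0,0,0],0,0],[[0,0,0],0,0],[[0,0,0],0,0],[[0,0,0],0,0]]'
python3 -m creep '[[[0,0,-20],0,0],[[0,0,-40],0,0],[[0,0,-40],0,0],[[0,0,-40],0,0],[[0,0,-40],0,0],[[-40,0,0],0,0],[[0,0,0],0,0],[[0,0,0],0,0]]'
python3 - <<'E'
from fit import *
c=cam('wrist');save('wrist','w3.png');a=-.1765;o=[.44347,.19541]
v=cv2.imread('pics/w3.png')
P=lambda x:[[x,.01+.009*np.cos(k),.055+.009*np.sin(k)] for k in np.arange(0,6.3,.3)]
uv=proj('wrist',W(*o,a,sleevebox(.04)),c);o0=uv.mean(0).astype(int)-[65,50];S=6
w=cv2.resize(v[o0[1]:o0[1]+100,o0[0]:o0[0]+130],None,fx=S,fy=S,interpolation=cv2.INTER_CUBIC)
for x,col in((-.03,(255,0,0)),(-.02,(0,255,255))): draw(w,proj('wrist',W(*o,a,P(x)),c),o0,S,col)
draw(w,uv,o0,S,(0,0,255))
cv2.imwrite('pics/w3o.png',w)
E
```

```text
time_s: 7.98
position: [0.4442, 0.2039, 0.0363]
orientation: [3.141, 0.0, 1.396]
force: [-0.4, -0.2, 0.9]
opening: 0.0925
finger_force: 0.0
time_s: 8.98
position: [0.4371, 0.165, 0.2163]
orientation: [3.142, -0.001, 1.396]
force: [0.0, -0.5, -0.2]
opening: 0.0944
finger_force: 0.0
```

View pics/w3o.png

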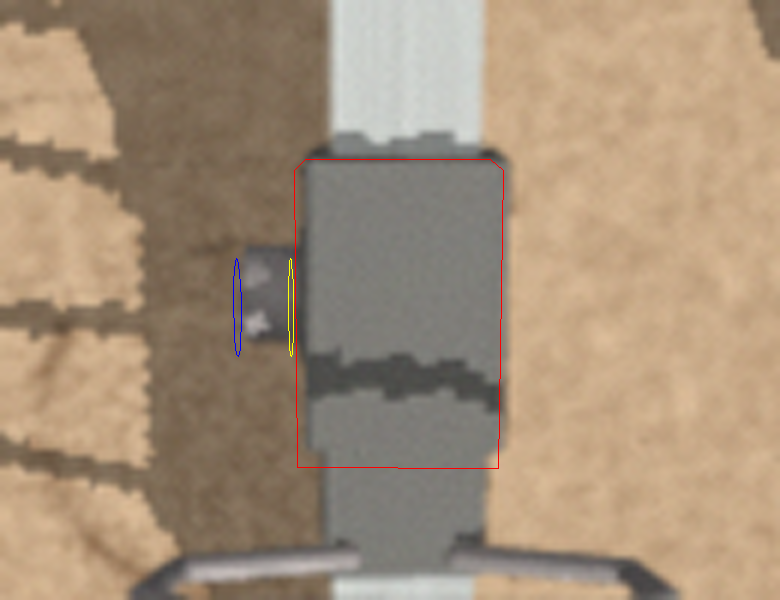

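The picture shows the button fully out, spanning crop columns 243–303 (about 12 mm proud). The sleeve is within about 2 mm of the second hole.

```bash
python3 -c "
from bench import bot
print(bot.finish_job())"
```

```text
the job is handed in; nothing more can be done
None
```

The lid rack's sleeve now sits one hole wider, with its button fully out in that hole in the last picture; I didn't touch the other rack, and the job was handed in at about 9 s.

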